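# Power up an LED board on a guarded bench tester

## Task

Power up the LED board waiting in the bench tester. While the guard over the switch is still shut, slide the board's pallet along its lane until it is fully home against the end stop under the contact head; then flip the guard up and over until it stays open by itself, and press the raised end of the rocker switch beneath until it snaps over and stays on. Leave the pallet home, the guard open and the switch on, and do not disturb the things standing round the tester.

Things in the scene. Friction and masses are not known exactly. Their poses are not given: they have to be found in the camera images.
- tester: Bench tester fixed to the table: grey base 280 (x) x 310 (y) x 12 mm. Origin: centre of its underside, at table height; x points away from the operator, y to his left. Left (y = +70 mm): slide lane with a contact head at its far end (x 97 to 139, y 4 to 136, top z 82 mm). Right (y = -85 mm): white control box, x -35 to +100, 130 mm wide, top z 55 mm, with the guarded rocker on top.
- pallet: Loose dark metal pallet 150 (x) x 91 (y) x 9 mm, 0.3 kg, lying in the lane, a white LED board on it. Its near edge carries a push upstand 64 mm wide, 9 mm thick, 36 mm high over the underside. Origin: centre of its underside; axes as the tester's. Fully home it is at x +45, y +70, z 12 mm in the tester's frame; it starts 50 to 90 mm short of that and slides freely (2 to 3 N).
- pallet_push (a point): Middle of the near (operator-side) face of the pallet's upstand, 28 mm above the pallet's underside, 75 mm behind its origin: push here, away from the operator.
- home_stop (a point): Middle of the steel end stop's face at the far end of the lane (tester x = +120 mm), where the pallet's far edge comes to rest. The lane is 94 mm wide between steel rails 13 mm high, its floor at z = 12 mm.
- guard (a joint): Hinge of the guard, rad: 0 shut, 1.85 open against its stop. A grey plastic hood over the rocker, 98 mm long (x), 64 mm wide, 0.12 kg, top at z = 90 mm, with a thumb lip in front. Hinged at its far edge: the near edge swings up and away from the operator. No spring: below about 1.3 rad it falls shut, beyond 1.42 rad it falls slowly open and stays. It opens with about 1 N at the lip.
- guard_lip (a point): Middle of the thumb lip's front edge, underside. Lip 50 mm wide, 5 mm thick, reaching 34 mm forward of the hood; it overhangs the control box's front by 31 mm with 52 mm of free height below, so a fingertip can go under it from the front. Moves with the guard, 132 mm from the hinge axis. Shut: x -66, y -85, z 64 mm in the tester's frame.
- guard_hinge (a point): Middle of the guard's hinge axis (which runs along the tester's y), at x = +66, y = -85, z = 64 mm in the tester's frame.
- rocker (a joint): Rocker switch, rad: 0 off, 0.40 on. Black paddle 62 mm (x) x 37 mm, pivoted in its middle at x +14, y -85, z 61 mm in the tester's frame. Off, its near (operator-side) end stands up; pressed down past 0.20 it snaps over and stays on. Needs about 6 N; the pressed point goes down about 9 mm.
- rocker_press (a point): Point on the top face of the rocker's near half, 22 mm from the pivot, on the centre line: press straight down here. Moves with the rocker.
- meter: Bystander: hand multimeter in a holster, 150 x 78 x 42 mm, lying to the right of the tester.
- flux: Bystander: small flux bottle with a needle cap, 27 x 27 x 88 mm, standing to the left of the tester.
- cleaner: Bystander: contact cleaning block 25 x 60 x 14 mm, lying on the tester's base at its near right, in front of the control box.
- counter: Bystander: hand tally counter, 54 x 52 x 26 mm, lying on the left of the tester.

How it is judged:
On the way, in this order (a step that is already met when the one before it is completed fails the run):
1. the pallet is fully home against the end stop, with the guard still shut and the switch off (x of pallet in the frame of tester above 0.042 m and z of pallet in the frame of tester below 0.015 m and angle between pallet's own z axis and vertical below 0.05 rad and value of joint guard below 0.15 rad and value of joint rocker below 0.1 rad), for 0.2 s.
2. the guard is open past its balance point and stays open (x of pallet in the frame of tester above 0.042 m and z of pallet in the frame of tester below 0.015 m and angle between pallet's own z axis and vertical below 0.05 rad and value of joint guard above 1.65 rad), for 0.3 s.
3. the rocker is pressed over to on, the guard still open (all of step 2 and value of joint rocker above 0.34 rad), for 0.2 s.
At the end, for the whole second after the job is handed in: The pallet lies flat in the lane within 3 mm of fully home (its origin at x > 42 mm in the tester's frame) and at rest, the guard is open beyond 1.65 rad and the rocker is on (beyond 0.34 rad) (all of step 3 and linear speed of pallet below 0.02 m/s); the robot touches nothing.
It fails at once if the guard is opened or the switch moved while the pallet is not home (x of pallet in the frame of tester below 0.039 m and (value of joint guard above 0.5 rad or value of joint rocker above 0.2 rad)).
It fails at once if the pallet is lifted out of its lane (z of pallet in the frame of tester above 0.03 m).
It fails at once if a bystander is shifted by more than 30 mm or knocked over (distance of any of meter, flux, cleaner, counter from where it was at the start of the episode above 0.03 m or angle between flux's own z axis and vertical above 0.5 rad).
It also fails if it takes over 58 s, if anything falls off the work surface, if the arm or the gripper's body presses on something with over 40 N, if the wrist force passes 120 N, or if a joint passes its speed limit or range.

## Robot

A 7-joint arm with a two-finger parallel gripper is mounted at the origin on a cart in front of the work surface, level with it; the furniture and walls round the work are solid. World frame = base frame: x ahead of the robot, y to its left, z up, the work surface at z = 0. Lengths are in m, angles in rad, forces in N, time in s.
With the tool pointing down it reaches from about 0.35 to 0.9 m from the base axis. Payload 19.9 kg.
Tool frame: the origin (TCP) lies between the finger pads; the fingertips stand 8 mm ahead of it and the grasp point (between the pads) lies 11 mm behind it (arm.finger_overhang is the distance from the TCP to the fingertips, in m); z points along the fingers, y is the line along which they close (so a half turn about z gives the same grasp; the last joint's range is limited). The gripper opens to 85 mm and grips with 20 to 120 N. Pads are 22 mm wide; open, the fingers measure 114 mm over their backs; the gripper's body (76 mm by 85 mm) begins 54 mm behind the grasp point. The pads swing forward as they close: fully open they stand 13 mm farther back than shut.
Start: joints at [-1.161, 0.417, -0.01, 1.614, 0.005, 1.111, -0.053], TCP at [0.273, 0.562, 0.239] pointing down, gripper open.
Joint ranges: [-2.81, 2.81], [-0.39, 2.02], [-1.27, 1.25], [0.06, 2.57], [-1.19, 4.33], [0.19, 2], [-2.82, 2.82]. Speed limits (rad/s): [1.89, 1.89, 2.39, 2.39, 3.01, 3.01, 3.01].

## Interface

Orientations are given as [roll, pitch, yaw] about the fixed x, y, z axes, in that order (R = Rz(yaw) Ry(pitch) Rx(roll)).
In Python, from workcell import arm gives the robot as it stands.
- The arm moves only by the tool carry_out, never from a script. Its argument "moves" is a list of rows, each a list of 3 entries, a list of its own where there are three numbers: the shift along the tool's x, y, z each as a share of 250 mm, from -1 to 1, then the turn about the tool's z as a share of 30 degrees, from -1 to 1, then the opening, from 0 (shut) to 1 (fully open). A call has 1 to 10 rows; each row is the pose to reach, as a shift and turn from the pose commanded when the call began, along the tool's axes at that moment; what a row does not reach only later rows make up. A row lasts 1/10 s, in which the tool goes at most 50 mm and 8.59 degrees, less where a joint would pass 70% of its speed; a pose out of reach is approached as far as the arm can. A call with a number of a shift or a turn outside -1 to 1 is refused whole. A call with a gripper value outside its range is refused whole. The fingers move at their own pace and stop on an object; "newtons" is the grip in N (left out, the last holds). Time passes only in rows, so rows that repeat a pose let the fingers close. It gives the time, the measured TCP pose, the force, the opening and the grip force at its end, in the units of the state.
- arm.get_obs(): the state, without advancing time (a new reading comes with each control period).
- arm.read_camera(name): name is "side" or "top"; returns the picture (384x512x3 uint8, blue, green, red); there is no depth.
- arm.get_calibration(name): a dict with "fovy" (degrees; the focal length in pixels is half the picture's height over the tangent of half this angle, whatever the lens; pixels are square), "cx", "cy" (the principal point, pixels), "origin" and "attitude" of the camera in the world. Camera axes: x right, y up, looking along -z (the intrinsics and any distortion apply to the point x, -y, -z); pixel columns grow to the right and rows downward; lengths in m; the calibration is good to about 2 mm. A picture is of the moment at which its call begins. get_calibration takes no time and is no camera call.
- arm.hand_in(): hands the job in; it is judged then, once.
The state is a dict: "clock": time; "q": joint angles; "qd": joint speeds; "tau": joint torques, N m; "tcp_pos": TCP position; "tcp_rot": TCP orientation; "contact_force": force on the tool from outside, world axes, zero at the start; "moment": the same for the moment, N m; "opening": opening from 0.0 (shut) to 1.0 (fully open); "grasp_force": force on a finger pad.
Only numpy, scipy, OpenCV 4.12 (cv2) and the standard library are available. Lean on these libraries where they do the work, as an engineer would, in place of code of your own. Each camera call takes 0.05 s, during which the arm holds its last target. There are 200 camera calls.

## Working session

There is one attempt and no reset: what is moved stays moved. The work goes in short steps, Python scripts to look and compute and a tool call to move; the robot and the scene stay as the last step left them, time stands still between calls to the robot, and variables do not carry over. Pictures are saved under pics/ and viewed, at most 10 in all, crops included, and the job is handed in when it is done.

Besides the shell and the picture viewer there is one more tool, called after "Request:" by a JSON object that holds its "op" and its "data". carry_out: Moves the arm, as the interface text tells. Shift numbers are shares of 250 mm and turn numbers shares of 30 degrees, none past 1 either way. Its arguments: {"type":"object","properties":{"moves":{"type":"array","items":{"type":"array"}},"newtons":{"type":"number"}},"required":["moves"]}

```bash
mkdir -p pics; ls; python3 - <<'E'
from workcell import arm
import cv2
for n in("side","top"):
    cv2.imwrite(f"pics/{n}0.png",arm.read_camera(n)); print(n,arm.get_calibration(n))
o=arm.get_obs(); print({k:o[k] for k in("clock","tcp_pos","tcp_rot","contact_force","opening")}, arm.finger_overhang)
E
```

```text
pics
side {'fovy': 49.78740490589941, 'cx': 252.9592961163539, 'cy': 187.35241775879922, 'origin': array([0.5920384 , 0.49997054, 0.68519949]), 'attitude': array([8.92211810e-01, 1.93936664e-03, 3.08490814e+00])}
top {'fovy': 50.750829262349036, 'cx': 254.09861328650632, 'cy': 192.38237924971966, 'origin': array([ 0.48457821, -0.29130629,  1.03667786]), 'attitude': array([ 0.08956296,  0.01423873, -1.57900717])}
{'clock': 0.1, 'tcp_pos': array([0.27273705, 0.5619884 , 0.23868321]), 'tcp_rot': array([-3.14040314e+00,  8.74147153e-05,  2.68981546e+00]), 'contact_force': array([ 0.5029718 , -0.01375046, -0.46254999]), 'opening': 0.9970057680775543} 0.008
```

View pics/side0.png

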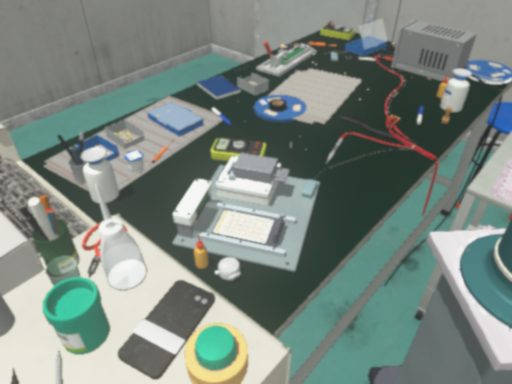

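View pics/top0.png

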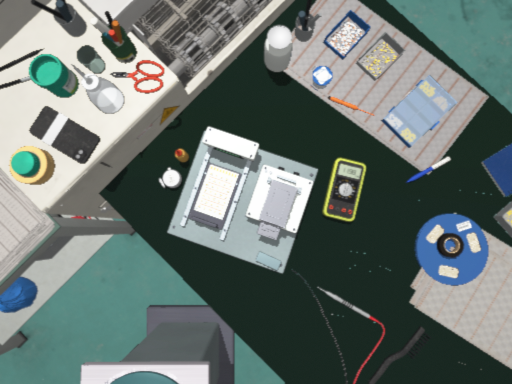

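The side view shows the tester around (250,215). In the top view the base corners are near (205,128), (318,168), (285,270) and (168,232). The pallet is at (215,195), the guard at (278,205) with its lip at (270,230), the flux at (181,155), the counter at (171,178), the cleaner at (268,261) and the meter at (345,190). Next I'll zoom in on the top view.

```bash
cat > h.py <<'E'
import numpy as np, cv2
from scipy.spatial.transform import Rotation as Ro
from workcell import arm
def cam(n):
    c=arm.get_calibration(n); f=192/np.tan(np.radians(c["fovy"]/2))
    return f,c["cx"],c["cy"],np.array(c["origin"]),Ro.from_euler("xyz",c["attitude"]).as_matrix()
def cast(n,uv,z):
    f,cx,cy,o,R=cam(n); uv=np.atleast_2d(uv).astype(float)
    d=np.c_[(uv[:,0]-cx)/f,-(uv[:,1]-cy)/f,-np.ones(len(uv))]@R.T
    return o+d*((z-o[2])/d[:,2])[:,None]
def proj(n,P):
    f,cx,cy,o,R=cam(n); p=(np.atleast_2d(P)-o)@R
    return np.c_[cx+f*p[:,0]/-p[:,2],cy-f*p[:,1]/-p[:,2]]
E
python3 - <<'E'
from h import *
im=cv2.imread("pics/top0.png")
hsv=cv2.cvtColor(im,cv2.COLOR_BGR2HSV)
g=cv2.cvtColor(im,cv2.COLOR_BGR2GRAY)
m=(g>60).astype(np.uint8)
m[:, :150]=0
m=cv2.morphologyEx(m,cv2.MORPH_OPEN,np.ones((5,5)))
n,l,s,c=cv2.connectedComponentsWithStats(m)
k=l[250,240]; print(s[k])
cs,_=cv2.findContours((l==k).astype(np.uint8),cv2.RETR_EXTERNAL,cv2.CHAIN_APPROX_NONE)
q=max(cs,key=cv2.contourArea)
r=cv2.minAreaRect(q); b=cv2.boxPoints(r); print(b)
W=cast("top",b,0.012); print(W.round(4)); print(np.linalg.norm(np.diff(W,axis=0),axis=1))
cv2.drawContours(im,[q],-1,(0,0,255),1)
cr=im[115:285,155:375]
cv2.imwrite("pics/topc.png",cv2.resize(cr,None,fx=3.5,fy=3.5,interpolation=cv2.INTER_CUBIC))
E
```

```text
[  168   126   150   147 13941]
[[165.80228 232.61858]
 [204.73257 123.12712]
 [321.46426 164.63173]
 [282.53397 274.12317]]
[[ 0.4768 -0.0535  0.012 ]
 [ 0.7577 -0.1513  0.012 ]
 [ 0.6462 -0.4499  0.012 ]
 [ 0.3714 -0.3467  0.012 ]]
[0.29752041 0.31882014 0.29355437]
```

View pics/topc.png

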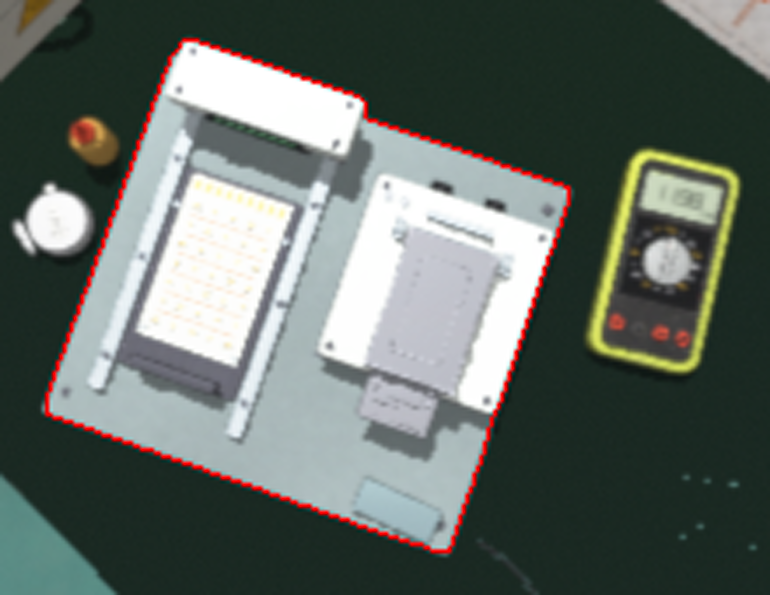

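```bash
cat >> h.py <<'E'
def fit(L,W):
    a,b=np.array(L,float),np.array(W,float); ca,cb=a.mean(0),b.mean(0)
    za,zb=(a-ca)@[1,1j],(b-cb)@[1,1j]
    yaw=np.angle((zb*za.conj()).sum()); R=np.array([[np.cos(yaw),-np.sin(yaw)],[np.sin(yaw),np.cos(yaw)]])
    t=cb-R@ca; return yaw,t,(a@R.T+t-b)
E
python3 - <<'E'
from h import *
P=[((47,411),(-140,155,12)),((449,552),(-140,-155,12)),((570,187),(140,-155,12)),
((319,353),(-35,-20,55)),((490,412),(-35,-150,55)),((382,176),(100,-20,55)),((555,228),(100,-150,55)),
((187,41),(139,136,82)),((364,100),(139,4,82)),((347,157),(97,4,82)),((167,95),(97,136,82))]
px=lambda c:(155+(c[0]-1.25)/3.5,115+(c[1]-1.25)/3.5)
W=np.array([cast("top",px(c),l[2]/1e3)[0,:2] for c,l in P]); L=np.array([l[:2] for _,l in P])/1e3
yaw,t,r=fit(L,W); print(yaw,t); print((r*1e3).round(1))
R=np.array([[np.cos(yaw),-np.sin(yaw)],[np.sin(yaw),np.cos(yaw)]])
def loc(c,z): return ((R.T@(cast("top",px(c),z)[0,:2]-t))*1e3).round(1)
for n,c,z in [("pal far L",(190,165),.021),("pal far R",(302,208),.021),("near L",(122,357),.021),("near R",(235,400),.021),("upst",(130,353),.048),("upst",(222,392),.048),
 ("lipL",(358,413),.064),("lipR",(427,437),.064),("cleanL",(352,513),.026),("cleanfar",(442,515),.026),("cleanfarL",(362,480),.026),("flux",(85,132),.088),("fluxbase",(105,155),.01),("counter",(60,220),.026),("meterL",(640,150),.042),("meter near L",(590,350),.042)]: print(n,loc(c,z))
# side cross-check
def w(l): l=np.array(l)/1e3; return np.r_[R@l[:2]+t,l[2]]
for l in [(-140,155,12),(-140,-155,12),(139,136,82),(-66,-60,66),(-66,-110,66)]: print(l,w(l).round(4),proj("side",w(l)).round(1))
im=cv2.imread("pics/side0.png")
cv2.imwrite("pics/sidec.png",cv2.resize(im[140:290,160:340],None,fx=4,fy=4,interpolation=cv2.INTER_CUBIC))
E
```

```text
-0.3404348374954047 [ 0.55674611 -0.24905519]
[[-1.5  3. ]
 [-2.7 -0.7]
 [-0.5 -2.3]
 [ 0.3  1.2]
 [-1.5 -3.8]
 [ 4.2  1. ]
 [-1.4 -1.5]
 [ 2.1  1.6]
 [ 0.6 -1.4]
 [ 0.3  0.6]
 [ 0.1  2. ]]
pal far L [ 64.1 113.5]
pal far R [60.8 26.2]
near L [-83. 113.]
near R [-85.5  26. ]
upst [-77.7 104. ]
upst [-82.3  34. ]
lipL [-65.  -60.3]
lipR [ -65.1 -110. ]
cleanL [-133.2  -79. ]
cleanfar [-113.8 -139.4]
cleanfarL [-109.1  -78.1]
flux [ 54.5 177.1]
fluxbase [ 52.1 177.1]
counter [ -4.7 188. ]
meterL [ 175.2 -188.6]
meter near L [  29.2 -199.4]
(-140, 155, 12) [ 0.4765 -0.0562  0.012 ] [[293.9 269.8]]
(-140, -155, 12) [ 0.373  -0.3484  0.012 ] [[318.1 181.4]]
(139, 136, 82) [ 0.7332 -0.1673  0.082 ] [[170.5 213.7]]
(-66, -60, 66) [ 0.4745 -0.2836  0.066 ] [[283.6 181.9]]
(-66, -110, 66) [ 0.4578 -0.3307  0.066 ] [[288.  170.1]]
```

View pics/sidec.png

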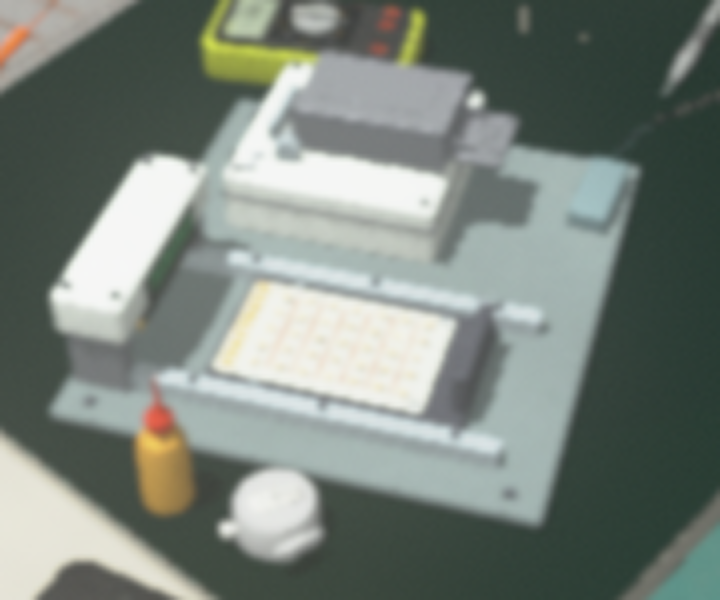

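The side view agrees with the top-view fit: the base's near-left corner is at (295,271) against a predicted (294,270), and the lip corner at (285,181) against (284,182). The pallet is about 56 mm short of home (origin x ≈ -11 mm) and the guard is shut.

Plan: push the pallet with closed fingers, grip the lip by its sides and lift it round its arc, then press the rocker.

```bash
cat >> h.py <<'E'
YAW,T=-0.3404,np.array([.5567,-.2491])
def w(l): l=np.array(l)/1e3; c,s=np.cos(YAW),np.sin(YAW); return np.r_[c*l[0]-s*l[1]+T[0],s*l[0]+c*l[1]+T[1],l[2]]
def state():
    o=arm.get_obs(); R=Ro.from_euler("xyz",o["tcp_rot"]).as_matrix(); d=o["tcp_pos"][:2]-T; c,s=np.cos(YAW),np.sin(YAW)
    print("t",round(float(o["clock"]),2),"tester mm",(1e3*np.array([c*d[0]+s*d[1],-s*d[0]+c*d[1],o["tcp_pos"][2]])).round(1),"F",np.round(o["contact_force"],1),"op",round(float(o["opening"]),2))
    return o,R
def go(*L):
    o,R=state()
    for l in L:
        print(l,w(l).round(3),"shares",((R.T@(w(l)-o["tcp_pos"]))/.25).round(3))
    yt=YAW+np.pi; dy=(yt-o["tcp_rot"][2]+np.pi)%(2*np.pi)-np.pi
    print("turn share",round(-np.degrees(dy)/30,3))
E
python3 -c "
from h import *
go((-130,70,250),(-130,70,60))"
```

```text
t 0.1 tester mm [-538.5  669.7  238.7] F [ 0.5 -0.  -0.5] op 1.0
(-130, 70, 250) [ 0.458 -0.14   0.25 ] shares [-1.89  -2.203 -0.042]
(-130, 70, 60) [ 0.458 -0.14   0.06 ] shares [-1.89  -2.202  0.718]
turn share -0.213
```

Request:
{"op": "carry_out", "data": {"moves": [[[0, 0, -0.2], 0, 0], [[-0.15, -0.17, -0.25], -0.1, 0], [[-0.3, -0.35, -0.25], -0.213, 0], [[-0.45, -0.52, -0.25], -0.213, 0], [[-0.6, -0.7, -0.25], -0.213, 0], [[-0.75, -0.87, -0.25], -0.213, 0], [[-0.85, -1, -0.25], -0.213, 0], [[-0.85, -1, -0.25], -0.213, 0]], "newtons": 20}}

```text
clock: 0.9
tcp_pos: [0.3553, 0.2411, 0.3018]
tcp_rot: [-3.142, -0.0, 2.799]
contact_force: [-0.1, 1.3, 0.3]
opening: 0.002
grasp_force: 0.0
```

```bash
python3 -c "
from h import *
go((-130,70,250),(-130,70,38))"
```

```text
t 0.9 tester mm [-353.5  394.9  301.8] F [-0.1  1.3  0.3] op 0.0
(-130, 70, 250) [ 0.458 -0.14   0.25 ] shares [-0.897 -1.297  0.207]
(-130, 70, 38) [ 0.458 -0.14   0.038] shares [-0.897 -1.297  1.055]
turn share -0.005
```

Now the tool axes are aligned with the tester (tool x = -tester x, tool y = +tester y).

Request:
{"op": "carry_out", "data": {"moves": [[[-0.12, -0.15, 0], 0, 0], [[-0.24, -0.3, 0], 0, 0], [[-0.36, -0.45, 0], 0, 0], [[-0.48, -0.6, 0], 0, 0], [[-0.6, -0.75, 0], 0, 0], [[-0.7, -0.9, 0], 0, 0], [[-0.8, -1, 0], 0, 0], [[-0.897, -1, 0.1], 0, 0], [[-0.897, -1, 0.2], 0, 0], [[-0.897, -1, 0.2], 0, 0]]}}

```text
clock: 1.9
tcp_pos: [0.4815, -0.0661, 0.2491]
tcp_rot: [-3.139, -0.004, 2.801]
contact_force: [0.2, 0.3, 0.2]
opening: -0.003
grasp_force: 0.0
```

```bash
python3 -c "
from h import *
go((-130,70,250),(-130,70,38))"
```

```text
t 1.9 tester mm [-132.   147.4  249.1] F [0.2 0.3 0.2] op -0.0
(-130, 70, 250) [ 0.458 -0.14   0.25 ] shares [-0.008 -0.309 -0.003]
(-130, 70, 38) [ 0.458 -0.14   0.038] shares [-0.012 -0.307  0.845]
turn share -0.001
```

Request:
{"op": "carry_out", "data": {"moves": [[[-0.01, -0.15, 0.1], 0, 0], [[-0.01, -0.3, 0.25], 0, 0], [[-0.01, -0.308, 0.4], 0, 0], [[-0.01, -0.308, 0.55], 0, 0], [[-0.01, -0.308, 0.7], 0, 0], [[-0.01, -0.308, 0.8], 0, 0], [[-0.01, -0.308, 0.845], 0, 0], [[-0.01, -0.308, 0.845], 0, 0]]}}

```text
clock: 2.7
tcp_pos: [0.4594, -0.1391, 0.0405]
tcp_rot: [3.142, -0.001, 2.802]
contact_force: [-0.6, 0.6, 0.5]
opening: 0.003
grasp_force: 0.0
```

```bash
python3 -c "
from h import *
go((-97,70,38),(-41,70,38))
cv2.imwrite('pics/side1.png',cv2.resize(arm.read_camera('side')[120:300,150:360],None,fx=3.3,fy=3.3))"
```

```text
t 2.7 tester mm [-128.4   71.2   40.5] F [-0.6  0.6  0.5] op 0.0
(-97, 70, 38) [ 0.489 -0.151  0.038] shares [-0.126 -0.005  0.01 ]
(-41, 70, 38) [ 0.541 -0.169  0.038] shares [-0.35  -0.005  0.01 ]
turn share 0.001
```

View pics/side1.png

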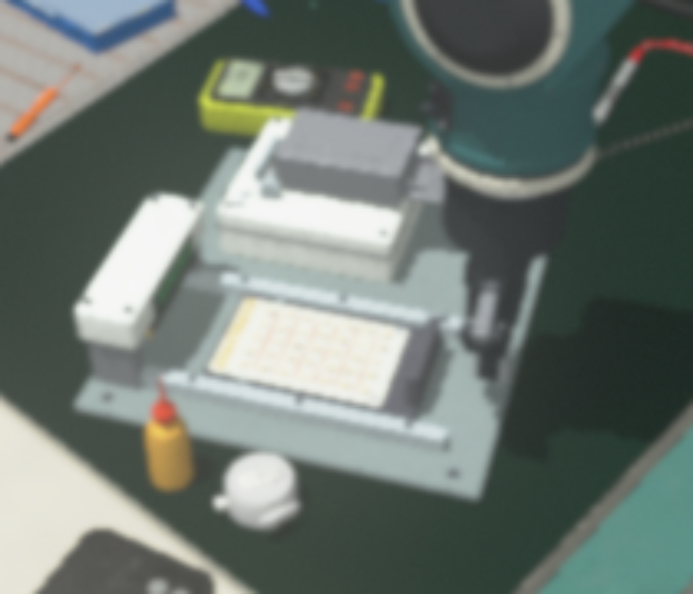

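The closed fingertip is at about (487,370), behind the upstand at (425,365) and in line with it. Nothing has been disturbed, so I'll push gently.

Request:
{"op": "carry_out", "data": {"moves": [[[-0.06, -0.005, 0.01], 0, 0], [[-0.1, -0.005, 0.01], 0, 0], [[-0.13, -0.005, 0.01], 0, 0], [[-0.16, -0.005, 0.01], 0, 0], [[-0.19, -0.005, 0.01], 0, 0], [[-0.22, -0.005, 0.01], 0, 0], [[-0.25, -0.005, 0.01], 0, 0], [[-0.28, -0.005, 0.01], 0, 0], [[-0.3, -0.005, 0.01], 0, 0], [[-0.32, -0.005, 0.01], 0, 0]]}}

```text
clock: 3.75
tcp_pos: [0.5348, -0.1674, 0.038]
tcp_rot: [-3.141, -0.0, 2.801]
contact_force: [-2.8, 0.3, 2.3]
opening: 0.002
grasp_force: 1.1
```

```bash
python3 -c "
from h import *
go((-41,70,38))"
```

```text
t 3.75 tester mm [-47.9  69.7  38. ] F [-2.8  0.3  2.3] op 0.0
(-41, 70, 38) [ 0.541 -0.169  0.038] shares [-0.028  0.001 -0.   ]
turn share 0.0
```

Request:
{"op": "carry_out", "data": {"moves": [[[-0.01, 0, 0], 0, 0], [[-0.016, 0, 0], 0, 0], [[-0.022, 0, 0], 0, 0], [[-0.028, 0, 0], 0, 0], [[-0.028, 0, 0], 0, 0]]}}

```text
clock: 4.25
tcp_pos: [0.5405, -0.1693, 0.0379]
tcp_rot: [3.141, -0.002, 2.801]
contact_force: [-5.0, 3.0, 2.8]
opening: -0.002
grasp_force: 2.8
```

Request:
{"op": "carry_out", "data": {"moves": [[[-0.006, 0, 0], 0, 0], [[-0.01, 0, 0], 0, 0], [[-0.01, 0, 0], 0, 0]]}}

```text
clock: 4.55
tcp_pos: [0.5406, -0.1693, 0.0375]
tcp_rot: [3.141, -0.006, 2.801]
contact_force: [-20.6, 8.0, 14.1]
opening: -0.003
grasp_force: 11.1
```

The pushing force jumped to 22 N and motion stopped with the TCP at x≈-42 mm, which matches the expected home position. I'll back off, lift and open.

Request:
{"op": "carry_out", "data": {"moves": [[[0.02, 0, 0], 0, 0], [[0.08, 0, 0], 0, 0], [[0.12, 0, 0], 0, 0], [[0.12, 0, -0.2], 0, 0], [[0.12, 0, -0.4], 0, 0], [[0.12, 0, -0.6], 0, 1], [[0.12, -0.15, -0.6], 0, 1], [[0.12, -0.35, -0.6], 0, 1], [[0.12, -0.5, -0.6], 0, 1], [[0.12, -0.6, -0.6], 0, 1]]}}

```text
clock: 5.55
tcp_pos: [0.4638, -0.3044, 0.1886]
tcp_rot: [-3.141, 0.001, 2.799]
contact_force: [0.2, 0.1, -0.6]
opening: 0.844
grasp_force: 0.0
```

```bash
python3 -c "
from h import *
go((-54,-85,150),(-54,-85,58))
im=arm.read_camera('side'); cv2.imwrite('pics/side2.png',cv2.resize(im[100:300,150:360],None,fx=3,fy=3))"
```

```text
t 5.55 tester mm [-69.1 -83.2 188.6] F [ 0.2  0.1 -0.6] op 0.84
(-54, -85, 150) [ 0.477 -0.311  0.15 ] shares [-0.06  -0.007  0.154]
(-54, -85, 58) [ 0.477 -0.311  0.058] shares [-0.06  -0.007  0.522]
turn share -0.004
```

View pics/side2.png

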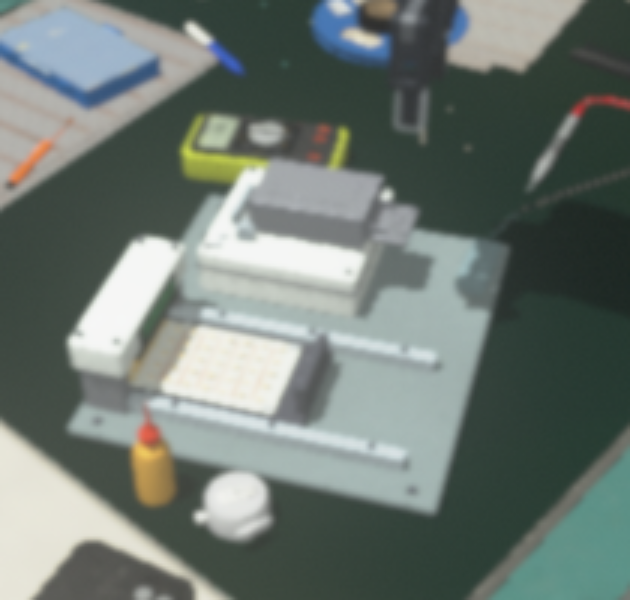

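The pallet now sits under the contact head, with its upstand at (310,375). The guard is still shut and the fingers are above the lip. I'll descend and grip the lip's sides.

Request:
{"op": "carry_out", "data": {"moves": [[[-0.06, -0.007, 0.0], -0.004, 1], [[-0.06, -0.007, 0.15], -0.004, 1], [[-0.06, -0.007, 0.28], -0.004, 1], [[-0.06, -0.007, 0.4], -0.004, 1], [[-0.06, -0.007, 0.48], -0.004, 1], [[-0.06, -0.007, 0.522], -0.004, 1], [[-0.06, -0.007, 0.522], -0.004, 1]]}}

```text
clock: 6.3
tcp_pos: [0.4783, -0.3081, 0.0568]
tcp_rot: [-3.142, -0.001, 2.803]
contact_force: [-0.4, -0.6, 1.1]
opening: 0.999
grasp_force: 0.0
```

Request:
{"op": "carry_out", "data": {"moves": [[[0, 0, 0], 0, 0.7], [[0, 0, 0], 0, 0.6], [[0, 0, 0], 0, 0.5], [[0, 0, 0], 0, 0.4], [[0, 0, 0], 0, 0.4]], "newtons": 20}}

```text
clock: 6.8
tcp_pos: [0.4787, -0.3103, 0.0592]
tcp_rot: [-3.14, 0.002, 2.802]
contact_force: [-4.8, -5.6, 9.9]
opening: 0.579
grasp_force: 20.2
```

```bash
python3 -c "
from h import *
go((-54,-85,58))
im=arm.read_camera('side'); cv2.imwrite('pics/side3.png',cv2.resize(im[120:260,180:360],None,fx=4,fy=4))"
```

```text
t 6.8 tester mm [-53.1 -83.7  59.2] F [-4.8 -5.6  9.9] op 0.58
(-54, -85, 58) [ 0.477 -0.311  0.058] shares [ 0.004 -0.005  0.005]
turn share 0.002
```

View pics/side3.png

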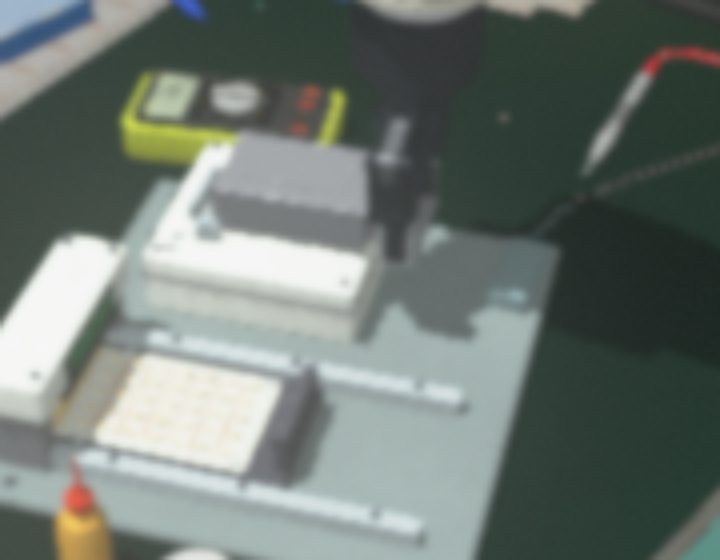

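The opening of 0.58 (49 mm) matches the 50 mm lip. The fingers at about (400,220) hold its sides and the hood is still shut. Now I'll lift along the arc of about 120 mm radius.

Request:
{"op": "carry_out", "data": {"moves": [[[-0.003, 0, -0.048], 0, 0.4], [[-0.012, 0, -0.095], 0, 0.4], [[-0.024, 0, -0.141], 0, 0.4], [[-0.042, 0, -0.186], 0, 0.4], [[-0.064, 0, -0.23], 0, 0.4], [[-0.09, 0, -0.27], 0, 0.4], [[-0.12, 0, -0.307], 0, 0.4], [[-0.153, 0, -0.341], 0, 0.4]]}}

```text
clock: 7.65
tcp_pos: [0.5143, -0.3229, 0.1441]
tcp_rot: [-3.139, 0.001, 2.802]
contact_force: [-1.5, -11.5, -6.3]
opening: 0.577
grasp_force: 22.3
```

```bash
python3 -c "
from h import *
go((-54,-85,58))
im=arm.read_camera('side'); cv2.imwrite('pics/side4.png',cv2.resize(im[90:260,180:360],None,fx=3.5,fy=3.5))"
```

```text
t 7.65 tester mm [-15.3 -83.8 144.1] F [ -1.5 -11.5  -6.3] op 0.58
(-54, -85, 58) [ 0.477 -0.311  0.058] shares [ 0.155 -0.004  0.344]
turn share 0.001
```

View pics/side4.png

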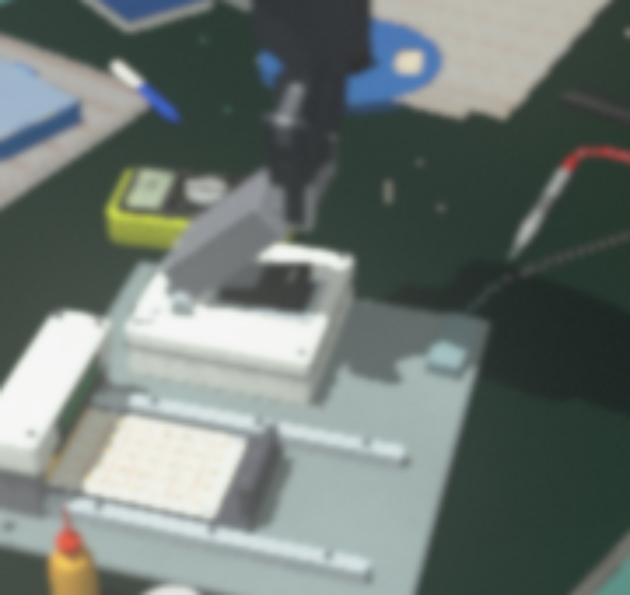

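The guard is at about 0.8 rad, with the lip held at (300,200) and the black rocker visible at (285,285). I'll continue the arc.

Request:
{"op": "carry_out", "data": {"moves": [[[-0.036, 0, -0.031], 0, 0.4], [[-0.076, 0, -0.058], 0, 0.4], [[-0.118, 0, -0.081], 0, 0.4], [[-0.162, 0, -0.1], 0, 0.4], [[-0.208, 0, -0.114], 0, 0.4], [[-0.255, 0, -0.124], 0, 0.4], [[-0.303, 0, -0.128], 0, 0.4], [[-0.351, 0, -0.128], 0, 0.4], [[-0.399, 0, -0.124], 0, 0.4], [[-0.422, 0, -0.119], 0, 0.4]]}}

```text
clock: 8.7
tcp_pos: [0.6141, -0.3587, 0.174]
tcp_rot: [-3.138, 0.002, 2.802]
contact_force: [-3.6, -9.0, 7.3]
opening: 0.573
grasp_force: 23.2
```

```bash
python3 -c "
from h import *
go((-54,-85,58))
im=arm.read_camera('side'); cv2.imwrite('pics/side5.png',cv2.resize(im[60:260,160:360],None,fx=3,fy=3))"
```

```text
t 8.7 tester mm [ 90.7 -84.2 174. ] F [-3.6 -9.   7.3] op 0.57
(-54, -85, 58) [ 0.477 -0.311  0.058] shares [ 0.58  -0.002  0.463]
turn share 0.001
```

View pics/side5.png

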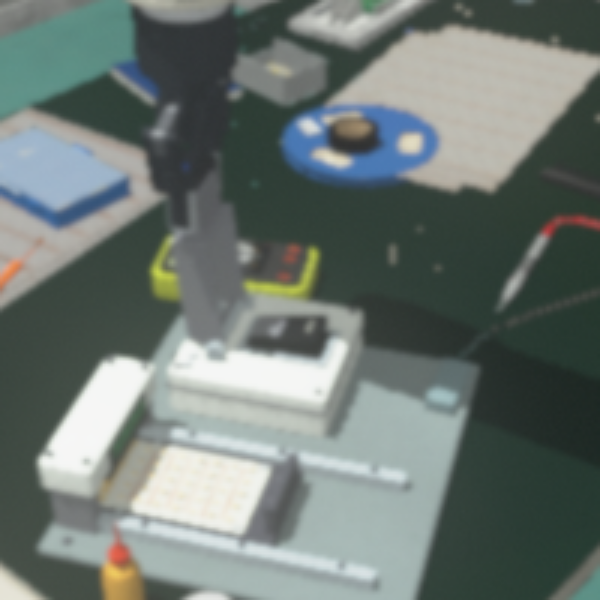

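The hood stands past vertical at (205,250), at about 1.75 rad. I'll open the fingers and rise straight up.

Request:
{"op": "carry_out", "data": {"moves": [[[0, 0, 0], 0, 1], [[0, 0, 0], 0, 1], [[0, 0, 0], 0, 1], [[0, 0, 0], 0, 1], [[0, 0, -0.1], 0, 1], [[0, 0, -0.25], 0, 1], [[0, 0, -0.4], 0, 1], [[0, 0, -0.4], 0, 1]]}}

```text
clock: 9.55
tcp_pos: [0.6155, -0.3573, 0.2782]
tcp_rot: [-3.14, 0.007, 2.804]
contact_force: [-0.0, 0.1, -0.9]
opening: 1.005
grasp_force: 0.0
```

```bash
python3 -c "
from h import *
go((-7,-85,274),(-60,-85,200),(-7,-85,90))
im=arm.read_camera('side'); cv2.imwrite('pics/side6.png',cv2.resize(im[60:260,160:360],None,fx=3,fy=3))"
```

```text
t 9.55 tester mm [ 91.5 -82.3 278.2] F [-0.   0.1 -0.9] op 1.0
(-7, -85, 274) [ 0.522 -0.327  0.274] shares [ 0.394 -0.01   0.014]
(-60, -85, 200) [ 0.472 -0.309  0.2  ] shares [ 0.608 -0.009  0.309]
(-7, -85, 90) [ 0.522 -0.327  0.09 ] shares [ 0.4   -0.009  0.75 ]
turn share 0.004
```

View pics/side6.png

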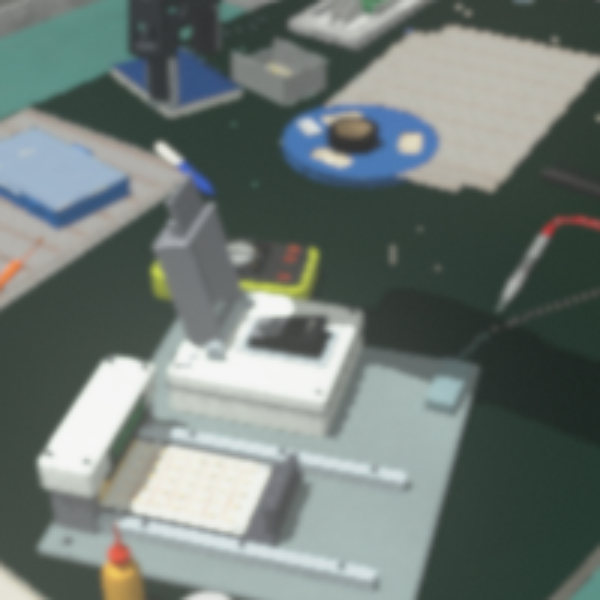

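The guard leans back at (195,260) and holds itself open. The pallet is home and the cleaner block hasn't moved. I'll close the fingers, move back and come down over the rocker.

Request:
{"op": "carry_out", "data": {"moves": [[[0.1, -0.01, 0], 0, 0], [[0.25, -0.01, 0], 0, 0], [[0.4, -0.01, 0], 0, 0], [[0.4, -0.01, 0.15], 0, 0], [[0.4, -0.01, 0.3], 0, 0], [[0.4, -0.01, 0.45], 0, 0], [[0.4, -0.01, 0.6], 0, 0], [[0.4, -0.01, 0.7], 0, 0], [[0.4, -0.01, 0.73], 0, 0], [[0.4, -0.01, 0.73], 0, 0]]}}

```text
clock: 10.6
tcp_pos: [0.5185, -0.325, 0.0892]
tcp_rot: [-3.142, -0.002, 2.803]
contact_force: [0.3, -0.6, 0.6]
opening: -0.002
grasp_force: 0.0
```

```bash
python3 -c "
from h import *
go((-7,-85,75),(-7,-85,65))"
```

```text
t 10.6 tester mm [-10.6 -84.3  89.2] F [ 0.3 -0.6  0.6] op -0.0
(-7, -85, 75) [ 0.522 -0.327  0.075] shares [-0.015 -0.003  0.057]
(-7, -85, 65) [ 0.522 -0.327  0.065] shares [-0.015 -0.003  0.097]
turn share 0.004
```

Request:
{"op": "carry_out", "data": {"moves": [[[-0.015, -0.003, 0], 0, 0], [[-0.015, -0.003, 0.02], 0, 0], [[-0.015, -0.003, 0.035], 0, 0], [[-0.015, -0.003, 0.05], 0, 0], [[-0.015, -0.003, 0.06], 0, 0], [[-0.015, -0.003, 0.06], 0, 0]]}}

```text
clock: 11.2
tcp_pos: [0.5226, -0.3276, 0.0768]
tcp_rot: [3.141, 0.001, 2.803]
contact_force: [-9.9, 7.3, 28.0]
opening: -0.001
grasp_force: 14.9
```

Request:
{"op": "carry_out", "data": {"moves": [[[0, 0, 0.008], 0, 0], [[0, 0, 0.016], 0, 0], [[0, 0, 0.016], 0, 0]]}}

```text
clock: 11.5
tcp_pos: [0.5227, -0.3278, 0.0757]
tcp_rot: [3.14, 0.002, 2.803]
contact_force: [-28.6, 21.1, 81.8]
opening: -0.001
grasp_force: 43.8
```

The force rose to 82 N with almost no travel, so the rocker has either bottomed or something is blocking it. I'll back off and look.

Request:
{"op": "carry_out", "data": {"moves": [[[0, 0, -0.02], 0, 0], [[0, 0, -0.1], 0, 0], [[0, 0, -0.25], 0, 0], [[0, 0, -0.4], 0, 0], [[0.15, 0, -0.5], 0, 0], [[0.35, 0, -0.5], 0, 0], [[0.5, 0, -0.5], 0, 0], [[0.65, 0, -0.5], 0, 0], [[0.65, 0, -0.5], 0, 0]]}}

```text
clock: 12.4
tcp_pos: [0.3657, -0.2721, 0.1961]
tcp_rot: [3.139, -0.0, 2.802]
contact_force: [1.0, -1.0, 0.6]
opening: -0.002
grasp_force: 0.0
```

```bash
python3 -c "
from h import *
state()
im=arm.read_camera('side'); cv2.imwrite('pics/full7.png',im)
a=cv2.imread('pics/side0.png')
p=proj('side',w((14,-85,61)))[0].astype(int); x,y=p
import subprocess
c=cv2.resize(im[y-35:y+35,x-50:x+50],None,fx=7,fy=7,interpolation=cv2.INTER_CUBIC)
cv2.imwrite('pics/side7.png',c)"
```

```text
t 12.4 tester mm [-172.4  -85.5  196.1] F [ 1.  -1.   0.6] op -0.0
```

View pics/side7.png

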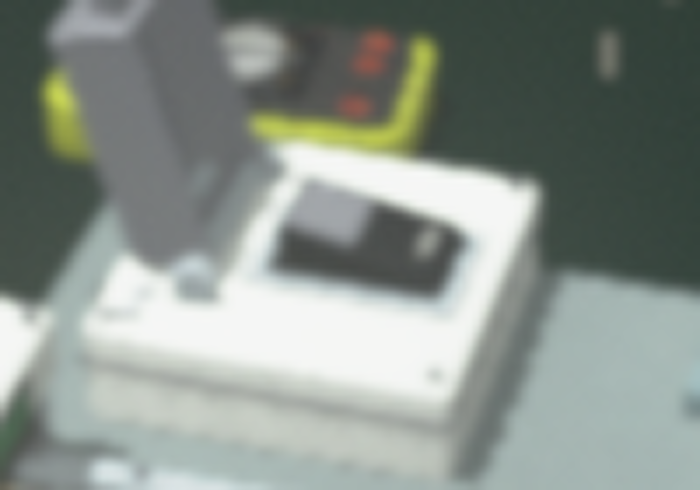

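That was the 11th picture viewed, one over the limit of 10, so I won't view any more. In it the guard is open, and the rocker's near end (right, about (455,250)) looks low, with its far half (330,210) raised and lit. I'll confirm numerically by comparing this frame with the one from before the press.

```bash
python3 - <<'E'
from h import *
b=cv2.cvtColor(cv2.resize(cv2.imread('pics/side6.png'),(200,200),interpolation=cv2.INTER_AREA),cv2.COLOR_BGR2GRAY)
a=cv2.cvtColor(cv2.imread('pics/full7.png')[60:260,160:360],cv2.COLOR_BGR2GRAY)
for n,P in (("piv",(14,-85,61)),("near off",(-15,-85,72)),("near on",(-15,-85,60)),("far off",(43,-85,60)),("far on",(43,-85,72))): print(n,(proj('side',w(P))[0]-[160,60]).round(1))
print(a[102:122:1,78:114:3]); print(b[102:122:1,78:114:3])
for n,g in(("before",b),("after",a)):
    m=(g[100:125,78:115]<110).astype(np.uint8); 
    k,l,s,c=cv2.connectedComponentsWithStats(m); i=1+s[1:,4].argmax(); ys,xs=np.where(l==i)
    print(n,s[i],[(x+78,int(ys[xs==x].min())+100,int(ys[xs==x].max())+100) for x in sorted(set(xs))][::3])
E
```

```text
piv [ 94.7 112.1]
near off [105.9 110.5]
near on [105.8 114.3]
far off [ 83.7 110.5]
far on [ 83.6 106.7]
[[130 140 200 214 224 242 245 246 246 245 242 237]
 [133 153 228 187 189 221 242 246 246 246 246 245]
 [137 166 238 176 170 181 220 241 245 246 246 246]
 [139 175 234 167 166 165 170 210 241 245 246 246]
 [142 189 222 164 165 164 143 135 209 240 245 246]
 [146 215 205 164 165 165 130  87 135 209 240 245]
 [154 232 178 157 164 164 116  76  88 142 211 244]
 [164 239 143 137 156 161 103  77  77 122 144 238]
 [179 238 116 106 137 152  91  76  80 139  97 219]
 [194 235 106  81 105 130  84  77  84 144  82 197]
 [202 228 100  74  82 100  80  78  88 133  84 197]
 [212 218  92  74  75  81  79  79  86 109  99 211]
 [222 207  92  76  75  74  77  79  82  86 116 220]
 [228 204 120  96  82  77  75  77  79  79 131 227]
 [234 214 168 144 115  96  82  76  77  77 152 232]
 [240 229 207 193 165 144 110  91  80  80 177 234]
 [244 241 228 222 205 195 159 136 108  97 196 237]
 [246 245 242 238 228 222 201 188 158 141 211 241]
 [246 246 246 244 243 237 224 219 202 191 219 242]
 [246 246 246 245 246 244
[... 880 characters left out ...]
 100 193 236]
 [245 244 241 237 227 221 198 184 158 143 208 240]
 [246 246 246 243 242 236 224 217 200 189 218 241]
 [245 246 246 245 245 243 239 234 224 216 223 241]]
before [  6   6  25  13 225] [(np.int64(84), 113, 114), (np.int64(87), 112, 115), (np.int64(90), 109, 115), (np.int64(93), 108, 116), (np.int64(96), 106, 116), (np.int64(99), 106, 117), (np.int64(102), 106, 117), (np.int64(105), 106, 118), (np.int64(108), 106, 113)]
after [  6   7  26  12 175] [(np.int64(84), 111, 114), (np.int64(87), 110, 115), (np.int64(90), 111, 115), (np.int64(93), 112, 116), (np.int64(96), 109, 116), (np.int64(99), 107, 117), (np.int64(102), 108, 118), (np.int64(105), 113, 118), (np.int64(108), 110, 113)]
```

Between the two frames the rocker's near-end top edge dropped about 4 px or more and its far end rose about 5 px. That is the change predicted for a full flip, and it held after release. Before handing in, I'll check that nothing else changed.

```bash
python3 - <<'E'
from h import *
b=cv2.resize(cv2.imread('pics/side6.png'),(200,200),interpolation=cv2.INTER_AREA)
im=arm.read_camera('side'); a=im[60:260,160:360]
d=(cv2.absdiff(a,b).max(2)>40).astype(np.uint8); d=cv2.morphologyEx(d,cv2.MORPH_OPEN,np.ones((2,2)))
k,l,s,c=cv2.connectedComponentsWithStats(d); print("changed blobs",s[1:][s[1:,4]>8].tolist())
d0=cv2.absdiff(im,cv2.imread('pics/side0.png')).max(2)
print("flux/counter diff",d0[235:285,190:245].mean())
state()
E
```

```text
changed blobs [[44, 0, 31, 35, 575], [166, 0, 34, 12, 293], [165, 12, 35, 47, 888], [58, 23, 2, 13, 26], [171, 70, 4, 12, 36], [180, 70, 3, 8, 20], [90, 100, 32, 14, 214], [88, 104, 5, 3, 14], [124, 117, 36, 11, 233]]
flux/counter diff 1.538181818181818
t 12.5 tester mm [-168.6  -85.2  196.7] F [ 0.9 -0.7 -0.7] op 0.0
```

```bash
python3 -c "
from workcell import arm
print(arm.hand_in())"
```

```text
the job is handed in; nothing more can be done
None
```

The job is handed in with no verdict returned: my camera checks show the pallet home, the guard open by itself, the rocker on and nothing else disturbed, but the press peaked at about 82 N on the fingertips (wrist limit 120 N), and I viewed 11 pictures, one over the limit of 10.

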